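Pull the spring clip from the yellow ring holder

TASK

The ring on the holder with the yellow foot is due for changing: pull the looped spring clip sideways out of that holder's cross-drilled pin and lay it flat in the dark steel parts tray, then let go. Leave the clip of the blue-footed holder where it is.

Things in the scene. Friction and masses are not known exactly. Their poses are not given: they have to be found in the camera images.
- yellow_clip_loop (a point): Brass R-clip in the yellow-footed pin, 5 mm wire, flat, 40 g. Point: centre of its loop, mid-wire, 53 mm up. x: from leg tip to loop, the way it pulls out (32 mm to clear, a few N against its sprung outer leg); y across the loop; z up. Loop 29 mm wide over straight sides 14 mm long, ends 16 mm past the point, free beneath. Clip reaches 70 mm back from the point; pin axis 52 mm back.
- blue_clip_loop (a point): A like brass R-clip in the pin of the blue-footed holder, which stays there. Point: centre of its loop, mid-wire, 53 mm above the worktop. Axes and sizes as for the other clip.
- yellow_station: Fixed holder: yellow foot 64x64x12 mm, 46 mm steel shoulder, 52 mm spacer ring (top 52 mm above the worktop), upright 20 mm pin (top at 75 mm) with an 8 mm cross hole. Origin on the pin axis at worktop height; x: along the cross hole, the way the clip pulls out; z up. The blue-footed holder is alike, 16 cm or more away, left or right.
- parts_tray: Open dark steel tray, fixed, outside 130 (x) by 150 (y) by 18 mm high, walls and floor 3 mm thick. Origin at the centre of its underside; z up.
Things that resemble listed ones, but are neither listed nor needed, are in the scene too. Leave any red look-alike of the part that bears yellow_clip_loop alone.

How it is judged:
By the outcome, as a careful person would: the job done as asked, in the order asked, and still so for the second after the job is handed in, with the robot touching nothing.
It also fails if it takes over 42 s, if anything falls off the work surface, if the arm or the gripper's body presses on something with over 40 N, if the wrist force passes 120 N, or if a joint passes its speed limit or range.

ROBOT

A 6-joint arm with a two-finger parallel gripper is mounted at the origin on a cart in front of the work surface, level with it; the furniture and walls round the work are solid. World frame = base frame: x ahead of the robot, y to its left, z up, the work surface at z = 0. Lengths are in mm, angles in rad, forces in N, time in s.
With the tool pointing down it reaches from about 400 to 925 mm from the base axis. Payload 12.5 kg.
Tool frame: the origin (TCP) lies on the front face of the gripper's body, between the roots of the fingers; the fingertips stand 78 mm ahead of it and the grasp point (between the pads) lies 59 mm ahead of it (env.nose_length is the distance from the TCP to the fingertips, in mm); z points along the fingers, y is the line along which they close (so a half turn about z gives the same grasp; the last joint's range is limited). The gripper opens to 95 mm and grips with 3 to 60 N. Pads are 20 mm wide; open, the fingers measure 119 mm over their backs; the gripper's body (75 mm by 180 mm) begins 59 mm behind the grasp point.
Start: joints at [-1.415, 0.491, 1.559, -0, 1.092, -0.106], TCP at [161.784, -603.708, 292.261] pointing down, gripper open.
Joint ranges: [-3.1, 3.1], [-0.84, 2.19], [0.05, 2.79], [-1.13, 4.28], [0.06, 2.93], [-2.69, 2.69]. Speed limits (rad/s): [2.22, 2.22, 2.79, 3.14, 3.14, 3.14].

INTERFACE

Orientations are given as [roll, pitch, yaw] about the fixed x, y, z axes, in that order (R = Rz(yaw) Ry(pitch) Rx(roll)).
In Python, from cell import env gives the robot as it stands.
- The arm moves only by the tool jog_arm, never from a script. Its argument "motion" is a list of rows, each a list of 7 numbers: the turn, a rotation vector about the tool's x, y, z in degrees, then the shift along the tool's x, y, z in mm, then the finger opening in mm, from 0 to 95.1. In form: [[wx, wy, wz, x, y, z, hand], ...]. A call has 1 to 10 rows; each row shifts and turns the commanded pose from where the row before left it, along the tool's axes as they then stand; what a row does not reach is not made up. A row lasts 1/8 s, in which the tool goes at most 62.5 mm and 10.7 degrees, less where a joint would pass 70% of its speed; a pose out of reach is approached as far as the arm can. A call is refused whole if a number of a shift passes 62.5 or a number of a turn 10.7, either way. A call with a gripper value outside its range is refused whole. The fingers move at their own pace and stop on an object; the grip force is fixed at half the most. Time passes only in rows, so rows that do not move let the fingers close. It gives the time, the measured TCP pose, the force, the opening and the grip force at its end, in the units of the state.
- env.state(): the state, without advancing time (a new reading comes with each control period).
- env.read_camera(name): name is "scene" or "side" or "wrist"; returns a dict with "color" (480x640x3 uint8, red, green, blue), "z_map" (480x640 float32, mm along the optical axis (not along the pixel's ray), 0 where there is no reading), "camera_matrix" (3x3 intrinsics, pixels), "k1" (the pictures are not rectified: a ray, as slopes to the right and down, at radius r is drawn at 1 + k1 r^2 times it, then the intrinsics apply), "world_to_cam" (4x4, takes a point from world to camera coordinates). Camera axes: x right, y up, looking along -z (the intrinsics and any distortion apply to the point x, -y, -z); pixel columns grow to the right and rows downward; lengths in mm; the calibration is good to about 2 mm. A picture is of the moment at which its call begins.
- env.job_done(): hands the job in; it is judged then, once.
Trained networks look in the newest picture that a camera, given by its name, has taken for a name from the list of things; names that differ only in an ending like _2 or _b are one class to them, and where a whole thing is asked for, a point or a joint stands for the part that bears it (a point fixed in the world has none). Each returns a list of dicts, best first, with "score" (0 to 1); they miss things now and then, are a little off and sometimes report something else, mostly with a low value. They report only what shows in the picture. A call takes as long as a camera call. They do not tell look-alikes from the thing itself.
- env.recognise(camera, thing): "location" ([column, row] in pixels, amid what is visible of it).
The state is a dict: "t": time; "joints": joint angles; "qvel": joint speeds; "tau": joint torques, N m; "eef_pos": TCP position; "tcp_rot": TCP orientation; "ft_force": force on the tool from outside, world axes, zero at the start; "moment": the same for the moment, N m; "opening": opening from 0.0 (shut) to 1.0 (fully open); "grip_force": force on a finger pad.
Only numpy, scipy, OpenCV 4.12 (cv2) and the standard library are available. Lean on these libraries where they do the work, as an engineer would, in place of code of your own. Each camera call takes 0.05 s, during which the arm holds its last target. There are 200 camera calls.

## Working session

There is one attempt and no reset: what is moved stays moved. The work goes in short steps, Python scripts to look and compute and a tool call to move; the robot and the scene stay as the last step left them, time stands still between calls to the robot, and variables do not carry over. Pictures are saved under pics/ and viewed, at most 10 in all, crops included, and the job is handed in when it is done.

Besides the shell and the picture viewer there is one more tool, called after "Emit:" as name([rows], argument=value, ...), one row to a line, values as JSON. jog_arm: Moves the arm, as the interface text tells. Its arguments: {"type":"object","properties":{"motion":{"type":"array"}},"required":["motion"]}

```bash
mkdir -p pics; cat > h.py <<'E'
import numpy as np, cv2
from cell import env
def ray(d,px):
    K=np.array(d["camera_matrix"]);u=(px[0]-K[0,2])/K[0,0];v=(px[1]-K[1,2])/K[1,1]
    p=np.array([u,v]);q=p.copy()
    for _ in range(20): q=p/(1+d["k1"]*(q@q))
    return np.array([q[0],-q[1],-1.])
def inv(d): return np.linalg.inv(np.array(d["world_to_cam"]))
def bydepth(d,px,z=None):
    z=d["z_map"][int(px[1]),int(px[0])] if z is None else z
    return (inv(d)@np.r_[ray(d,px)*z,1])[:3]
def atz(d,px,h):
    M=inv(d);o=M[:3,3];r=M[:3,:3]@ray(d,px);return o+r*(h-o[2])/r[2]
def proj(d,P):
    c=(np.array(d["world_to_cam"])@np.r_[P,1])[:3];s=np.array([c[0],-c[1]])/-c[2]
    s=s*(1+d["k1"]*(s@s));K=np.array(d["camera_matrix"]);return np.array([K[0,0]*s[0]+K[0,2],K[1,1]*s[1]+K[1,2]])
def save(n,im): cv2.imwrite("pics/"+n,cv2.cvtColor(im,cv2.COLOR_RGB2BGR))
E
python3 - <<'E'
from h import *
np.set_printoptions(precision=1,suppress=True)
ims=[]
for c in("scene","side","wrist"):
    d=env.read_camera(c);ims.append(d["color"]);print(c,inv(d)[:3,3])
    for t in("yellow_clip_loop","yellow_station","parts_tray"):
        for r in env.recognise(c,t): print(c,t,round(r["score"],2),np.array(r["location"]),bydepth(d,r["location"]))
save("scene.png",ims[0])
save("sw.png",cv2.resize(np.vstack(ims[1:]),(400,600)))
E
```

```text
scene [159.6 616.8 782. ]
scene yellow_clip_loop 0.78 [313.9 329.5] [470.3 207.9   0.4]
scene yellow_clip_loop 0.56 [220.5 336.5] [555.7 324.   48.6]
scene yellow_station 0.97 [225.7 343. ] [541.  328.5  50.2]
scene parts_tray 0.84 [416.6 214.3] [ 465.9 -111.6    4. ]
side [ 309.  -736.8  426.3]
side yellow_clip_loop 0.48 [294.2 264.5] [476.8 195.2   1.2]
side yellow_station 0.72 [322.7 225.9] [555.  285.5  41.6]
side yellow_station 0.43 [323.  349.5] [ 461.5 -105.1    1.7]
side parts_tray 0.7 [323.6 350.2] [ 462.3 -105.5    0.6]
wrist [ 244.3 -581.6  383.5]
```

View pics/scene.png

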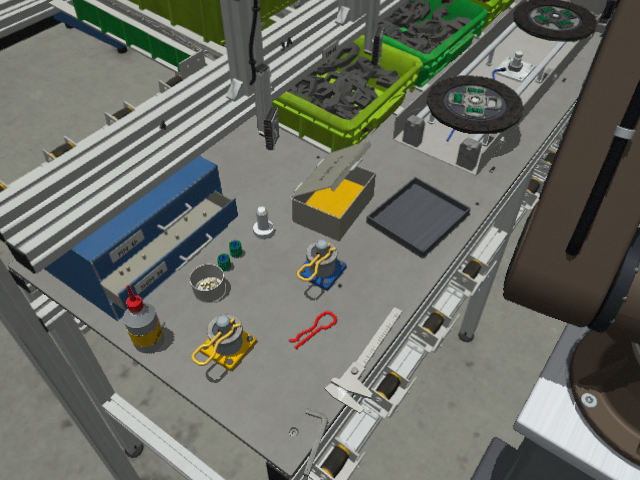

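View pics/sw.png

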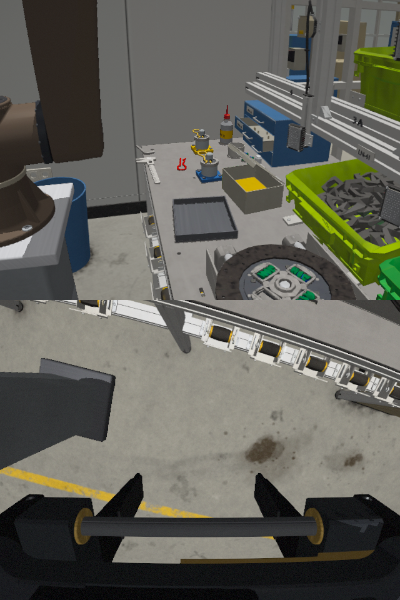

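The scene shows the yellow-footed holder at about (225,338) with its clip loop at about (203,356). The blue holder is at (322,262), the red look-alike clip at (315,330) and the tray at (418,215). I'll zoom in on the clip.

```bash
python3 - <<'E'
from h import *
np.set_printoptions(precision=1,suppress=True)
d=env.read_camera("scene")
save("crop.png",cv2.resize(d["color"][300:390,170:280],None,fx=6,fy=6,interpolation=cv2.INTER_CUBIC))
print("pin",atz(d,(222,320),75))
for p in [(203,356),(198,360),(320,244),(60,180),(200,130),(150,235),(267,135),(240,60),(135,300),(330,190),(262,210),(210,165),(120,215)]: print(p,bydepth(d,p),atz(d,p,53))
# tray pixels: corner points
for p in [(421,180),(469,211),(420,254),(369,215)]: print("tray",atz(d,p,18))
E
```

```text
pin [558.9 312.5  75. ]
(203, 356) [579.6 346.1  -0.1] [551.1 364.5  53. ]
(198, 360) [580.5 355.9   0.7] [552.3 373.4  53. ]
(320, 244) [532.3 106.9  73.3] [543.   92.3  53. ]
(60, 180) [800.2 341.6 239.2] [1019.9  247.3   53. ]
(200, 130) [763.2 117.4 204.5] [921.5 -13.6  53. ]
(150, 235) [734.  277.5 114.8] [787.2 246.1  53. ]
(267, 135) [720.4   7.6 146.5] [803.  -82.1  53. ]
(240, 60) [769.3   3.4 271.8] [1030.8 -259.7   53. ]
(135, 300) [662.2 373.9 109.2] [704.2 353.6  53. ]
(330, 190) [624.  -50.7  24.9] [606.7 -26.   53. ]
(262, 210) [671.1  90.6  56.7] [673.7  87.9  53. ]
(210, 165) [741.8 128.4 150. ] [831.1  53.5  53. ]
(120, 215) [770.2 293.5 150.1] [864.  243.8  53. ]
tray [ 500.9 -186.    18. ]
tray [ 385.9 -163.9   18. ]
tray [406.8 -17.3  18. ]
tray [530.7 -44.7  18. ]
```

View pics/crop.png

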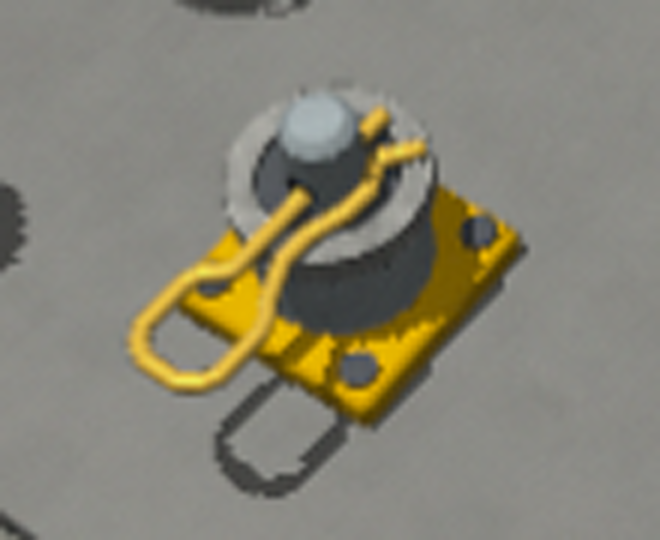

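The crop shows the loop centre at about pixel (204.7,353.7) and the pin top at (222.8,320.3). The clip pulls out towards +y. I need to know how close the bottle is to the gripper body's footprint.

```bash
python3 - <<'E'
from h import *
np.set_printoptions(precision=1,suppress=True)
d=env.read_camera("scene")
pin=atz(d,(222.8,320.3),75);L=atz(d,(204.7,353.7),53);print(pin,L,np.degrees(np.arctan2(*(L-pin)[[1,0]])))
P=np.array([bydepth(d,(u,v)) for v in range(275,360) for u in range(105,180) if d["z_map"][v,u]>0])
for lo in range(10,190,15):
    q=P[(P[:,2]>lo)&(P[:,2]<lo+15)&(np.hypot(P[:,0]-670,P[:,1]-374)<60)]
    if len(q): print(lo,len(q),q.min(0),q.max(0))
s=env.state();print(s["eef_pos"],s["tcp_rot"],s["t"])
R=cv2.Rodrigues
w=env.read_camera("wrist");M=inv(w)
from scipy.spatial.transform import Rotation as Ro
T=Ro.from_euler("xyz",s["tcp_rot"]).as_matrix();print(T,T.T@(M[:3,3]-s["eef_pos"]),T.T@M[:3,:3])
E
```

```text
[557.6 312.2  75. ] [551.8 360.4  53. ] 96.92105782458262
10 170 [642.4 356.3  10. ] [672.8 398.5  24.9]
25 190 [637.3 349.9  25. ] [674.5 398.7  39.9]
40 224 [642.1 323.1  40.2] [720.9 398.9  55. ]
55 381 [643.  320.7  55. ] [729.7 398.3  70. ]
70 701 [642.4 320.2  70. ] [728.8 397.4  84.9]
85 331 [655.  321.2  85. ] [729.8 385.9  99.8]
100 154 [655.1 351.9 100.1] [698.3 385.  114.1]
115 34 [663.  371.4 115.2] [668.5 378.2 129.8]
130 22 [662.8 372.4 130.1] [668.3 376.  141.8]
[ 161.8 -603.7  292.3] [3.1 0.  0.3] 0.7
[[ 1.   0.3  0. ]
 [ 0.3 -1.  -0. ]
 [-0.   0.  -1. ]] [ 85.4  -0.  -91.3] [[-0.   1.   0.3]
 [ 1.   0.   0. ]
 [ 0.   0.3 -1. ]]
```

Emit:
jog_arm([
  [0, 0, -10.2, 0, 0, 0, 60],
  [0, 0, -10.2, 0, 0, 0, 60],
  [0, 0, -10.2, 0, 0, 0, 60],
  [0, 0, -10.2, 0, 0, 0, 60],
  [0, 0, -10.2, 0, 0, 0, 60],
  [0, 0, -10.2, 0, 0, 0, 60],
  [0, 0, -10.2, 0, 0, 0, 60],
  [0, 0, -10.2, 0, 0, 0, 60],
])

```text
t: 1.75
eef_pos: [161.8, -603.7, 292.3]
tcp_rot: [3.142, 0.0, 1.692]
ft_force: [-0.5, 0.8, -0.2]
opening: 0.63
grip_force: 0.0
```

Emit:
jog_arm([
  [0, 0, 0, 31, 44, 0, 60],
  [0, 0, 0, 31, 44, 0, 60],
  [0, 0, 0, 31, 44, 0, 60],
  [0, 0, 0, 31, 44, 0, 60],
  [0, 0, 0, 31, 44, 0, 60],
  [0, 0, 0, 31, 44, 0, 60],
  [0, 0, 0, 31, 44, 0, 60],
  [0, 0, 0, 58, 16, 0, 60],
  [0, 0, 0, 58, 16, 0, 60],
  [0, 0, 0, 58, 16, 0, 60],
])

```text
t: 3.0
eef_pos: [470.6, -172.6, 292.3]
tcp_rot: [3.141, 0.0, 1.686]
ft_force: [1.4, -0.6, 0.3]
opening: 0.633
grip_force: 0.0
```

Emit:
jog_arm([
  [0, 0, 0, 57, 16, 0, 60],
  [0, 0, 0, 57, 16, 0, 60],
  [0, 0, 0, 57, 16, 0, 60],
  [0, 0, 0, 57, 16, 0, 60],
  [0, 0, 0, 57, 16, 0, 60],
  [0, 0, 0, 57, 16, 10, 60],
  [0, 0, 0, 57, 16, 10, 60],
  [0, 0, 0, 55, 16, 10, 60],
  [0, 0, 0, 0, 0, 0, 60],
])

```text
t: 4.12
eef_pos: [545.1, 294.5, 260.9]
tcp_rot: [-3.141, 0.0, 1.69]
ft_force: [0.2, -0.7, -0.2]
opening: 0.633
grip_force: 0.0
```

```bash
python3 - <<'E'
from h import *
np.set_printoptions(precision=1,suppress=True)
d=env.read_camera("wrist");save("w1.png",d["color"])
s=env.state();print(s["eef_pos"],s["tcp_rot"],s["t"])
for t in("yellow_clip_loop","yellow_station"):
    for r in env.recognise("wrist",t): print(t,round(r["score"],2),np.array(r["location"]),atz(d,r["location"],53))
E
```

```text
[545.  292.7 261.4] [-3.1  0.   1.7] 4.175
yellow_clip_loop 0.89 [241.2 273.8] [481.7 246.6  53. ]
yellow_clip_loop 0.81 [330.9 169.7] [550.7 349.   53. ]
yellow_station 0.73 [336.2 203.2] [558.9 321.4  53. ]
```

View pics/w1.png

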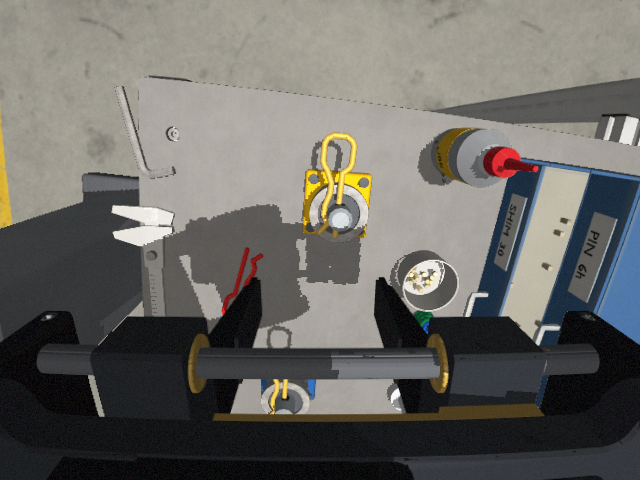

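The wrist view shows the yellow clip's loop centred near (338,153), with its end at (339,132) and the pin top at (342,218). The bottle is well off to the right.

```bash
python3 - <<'E'
from h import *
np.set_printoptions(precision=1,suppress=True)
d=env.read_camera("wrist")
c=d["color"][120:185,300:375].astype(int)
pin=atz(d,(342,218),75);e=atz(d,(339,133),53)
print("pin",pin,"loopend",e)
# loop wire pixels: y>345
m=[(u,v) for v in range(125,165) for u in range(310,365) if d["color"][v,u,0]-1.0*d["color"][v,u,2]>60]
P=np.array([atz(d,p,53) for p in m]);print(len(P),P.min(0),P.max(0))
for lo in range(345,380,4):
    q=P[(P[:,1]>lo)&(P[:,1]<lo+4)]
    if len(q):print(lo,q[:,0].min(),q[:,0].max())
q=P[(P[:,1]>350)&(P[:,1]<368)]
r=cv2.minAreaRect(P[P[:,1]>352][:,:2].astype(np.float32));print(r)
E
```

```text
pin [564.  310.1  75. ] loopend [554.3 375.3  53. ]
549 [540.4 349.   53. ] [569.5 379.7  53. ]
349 542.1559083581081 568.1661631649245
353 540.8591748349185 569.3576168870391
357 540.5769887220234 569.1269023085944
361 540.7379507860375 569.48941067139
365 540.3646838580245 569.2783759758684
369 540.8037552153 569.1645591876836
373 542.1422240191495 567.6731412762699
377 545.7999766887241 564.6869730902937
((554.9136352539062, 365.81109619140625), (29.04717254638672, 27.690523147583008), 0.6132588982582092)
```

```bash
python3 - <<'E'
from h import *
np.set_printoptions(precision=1,suppress=True)
d=env.read_camera("wrist")
def an(a,b,z):
    A,B=atz(d,a,z),atz(d,b,z);v=A-B;return A,B,np.degrees(np.arctan2(v[1],v[0]))
print(an((306,172),(303,233),12),an((371,174),(367,235),12),an((305,170),(371,173),12),an((340,176),(341,202),53))
save("w1c.png",cv2.resize(d["color"][120:250,290:390],(600,780)[::1],interpolation=cv2.INTER_CUBIC)[:600])
E
```

```text
(array([530.4, 335.8,  12. ]), array([533.7, 275.4,  12. ]), np.float64(93.15862778412358)) (array([592.3, 341.1,  12. ]), array([597.7, 280.6,  12. ]), np.float64(95.16702084400255)) (array([529.2, 337.6,  12. ]), array([592.1, 342. ,  12. ]), np.float64(-175.96533017291955)) (array([559.9, 340.4,  53. ]), array([563.7, 318.5,  53. ]), np.float64(99.74076001178024))
```

View pics/w1c.png

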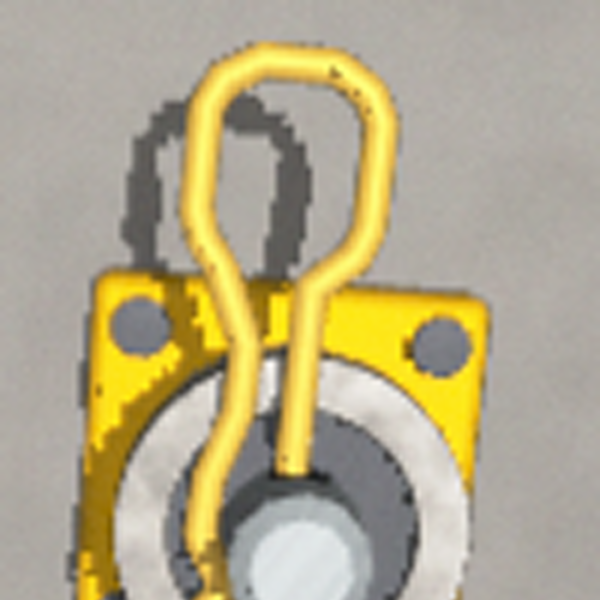

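Emit:
jog_arm([
  [0, 0, 0, 35, 9, 20, 60],
  [0, 0, 0, 34, 9, 30, 60],
  [0, 0, 3.3, 0, 0, 30, 60],
  [0, 0, 0, 0, 0, 0, 60],
  [0, 0, 0, 0, 0, 0, 60],
])

```text
t: 5.0
eef_pos: [556.1, 361.2, 183.7]
tcp_rot: [3.14, -0.001, 1.628]
ft_force: [0.6, 1.0, -0.4]
opening: 0.634
grip_force: 0.0
```

```bash
python3 - <<'E'
from h import *
np.set_printoptions(precision=3,suppress=True)
d=env.read_camera("wrist");save("w2.png",d["color"][:420])
s=env.state();print(s["eef_pos"],s["tcp_rot"],s["t"])
from scipy.spatial.transform import Rotation as Ro
T=Ro.from_euler("xyz",s["tcp_rot"]).as_matrix()
print(proj(d,np.array(s["eef_pos"])+T@[0,0,s["eef_pos"][2]-53]))
E
```

```text
[556.1   361.342 183.963] [ 3.14  -0.001  1.628] 5.05
[316.022 262.845]
```

View pics/w2.png

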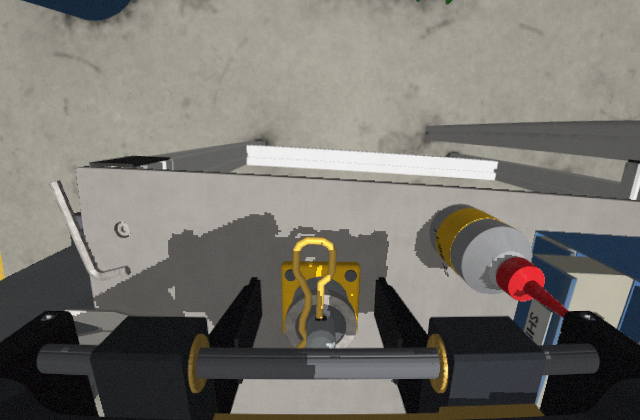

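The TCP axis falls on the loop centre at about (316,263) and the bottle is clear of the gripper body. I'll go down and grip close to the fingertips.

Emit:
jog_arm([
  [0, 0, 0, 0.5, 0, 30, 60],
  [0, 0, 0, 0, 0, 20, 60],
  [0, 0, 0, 0, 0, 9, 60],
  [0, 0, 0, 0, 0, 0, 60],
  [0, 0, 0, 0, 0, 0, 20],
  [0, 0, 0, 0, 0, 0, 20],
  [0, 0, 0, 0, 0, 0, 20],
  [0, 0, 0, 0, 0, 0, 20],
  [0, 0, 0, 0, 0, 0, 20],
])

```text
t: 6.18
eef_pos: [555.3, 362.4, 123.2]
tcp_rot: [-3.141, 0.0, 1.628]
ft_force: [-0.6, 0.6, 0.3]
opening: 0.297
grip_force: 30.0
```

Emit:
jog_arm([
  [0, 0, 0, 5, 0, 0, 20],
  [0, 0, 0, 5, 0, 0, 20],
  [0, 0, 0, 6, 0, 0, 20],
  [0, 0, 0, 6, 0, 0, 20],
  [0, 0, 0, 6, 0, 0, 20],
  [0, 0, 0, 6, 0, 0, 20],
  [0, 0, 0, 6, 0, 0, 20],
  [0, 0, 0, 6, 0, 0, 20],
  [0, 0, 0, 4, 0, 0, 20],
  [0, 0, 0, 0, 0, 0, 20],
])

```text
t: 7.42
eef_pos: [552.4, 412.6, 123.1]
tcp_rot: [3.142, 0.0, 1.629]
ft_force: [0.7, -0.6, -0.6]
opening: 0.296
grip_force: 30.0
```

```bash
python3 - <<'E'
from h import *
d=env.read_camera("wrist");a=cv2.resize(d["color"][180:480,120:520],(640,480))
s=env.read_camera("scene")["color"];b=cv2.resize(s[270:400,110:290],(640,462))
b=cv2.resize(b,(400,300));a=cv2.resize(a,(400,300));save("w3.png",np.vstack([a,b]))
E
```

```text
(no output)
```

View pics/w3.png

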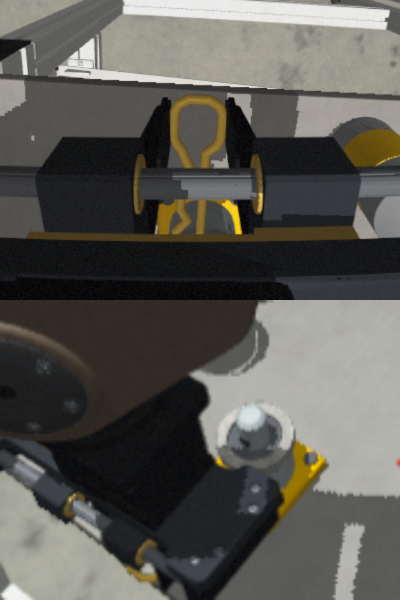

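The clip is out of the pin and held between the pads, and the pin is empty. Next I'll lift it and carry it to the tray.

Emit:
jog_arm([
  [0, 0, 0, 0, 0, -20, 20],
  [0, 0, 0, 0, 0, -40, 20],
  [0, 0, 0, 0, 0, -50, 20],
  [0, 0, 0, -20, -5, -10, 20],
  [0, 0, 0, -50, -13, 0, 20],
  [0, 0, 0, -55, -14, 0, 20],
  [0, 0, 0, -55, -14, 0, 20],
  [0, 0, 0, -55, -14, 0, 20],
  [0, 0, 0, -55, -14, 0, 20],
  [0, 0, 0, -55, -14, 0, 20],
])

```text
t: 8.78
eef_pos: [483.3, 60.8, 243.7]
tcp_rot: [3.141, 0.0, 1.628]
ft_force: [1.2, -0.2, -0.3]
opening: 0.294
grip_force: 30.0
```

Emit:
jog_arm([
  [0, 0, 0, -55, -15, 0, 20],
  [0, 0, 0, -50, -14, 0, 20],
  [0, 0, 0, -32, -9, 0, 20],
  [0, 0, 0, 0, 0, 0, 20],
  [0, 0, 0, 0, 0, 0, 20],
])

```text
t: 9.4
eef_pos: [454.1, -75.9, 243.4]
tcp_rot: [3.141, 0.0, 1.628]
ft_force: [-0.1, 0.0, -0.4]
opening: 0.295
grip_force: 30.0
```

```bash
python3 - <<'E'
from h import *
np.set_printoptions(precision=1,suppress=True)
d=env.read_camera("scene");e=env.read_camera("side")
print([(r["score"],r["location"],atz(e,r["location"],3)) for r in env.recognise("side","parts_tray")])
save("s3.png",np.vstack([cv2.resize(d["color"][130:310,300:540],(400,300)),cv2.resize(e["color"][250:430,220:460],(400,300))]))
print(env.state()["eef_pos"])
E
```

```text
[(0.83, [322.3, 351.5], array([ 458.9, -111.7,    3. ]))]
[454.5 -75.3 243.3]
```

View pics/s3.png

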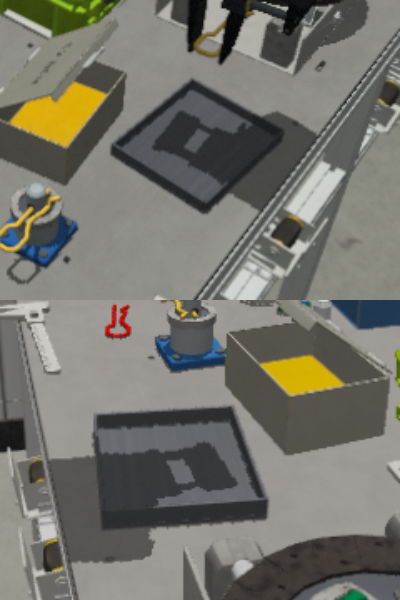

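The clip is held level above the tray, which is empty. The blue clip and the red look-alike haven't moved. I'll check that the body clears the box before going down.

```bash
python3 - <<'E'
from h import *
np.set_printoptions(precision=0,suppress=True)
d=env.read_camera("scene")
P=np.array([bydepth(d,(u,v)) for v in range(140,245) for u in range(285,385) if d["z_map"][v,u]>0])
q=P[(P[:,2]>8)&(P[:,2]<150)&(P[:,0]<760)&(P[:,1]>-150)]
for lo in range(8,150,20):
    m=q[(q[:,2]>lo)&(q[:,2]<lo+20)&(q[:,1]<0)&(q[:,1]>-125)]
    if len(m): i=m[:,0].argmin();print(lo,len(m),m[i],m.max(0))
E
```

```text
8 1607 [491. -34.  15.] [653.  -0.  28.]
28 368 [550.  -8.  44.] [651.  -0.  48.]
48 334 [550.  -2.  54.] [665.  -1.  68.]
68 269 [624.  -6.  88.] [659.  -0.  88.]
88 300 [599.  -8. 107.] [633.  -0. 108.]
108 595 [560. -33. 127.] [607.  -0. 128.]
128 30 [559. -25. 131.] [583.  -5. 131.]
```

Emit:
jog_arm([
  [0, 0, 0, -6, -8, 20, 20],
  [0, 0, 0, 0, 0, 45, 20],
  [0, 0, 0, 0, 0, 45, 20],
  [0, 0, 0, 0, 0, 30, 20],
  [0, 0, 0, 0, 0, 15, 20],
  [0, 0, 0, 0, 0, 4.5, 20],
  [0, 0, 0, 0, 0, 0, 20],
  [0, 0, 0, 0, 0, 0, 20],
])

```text
t: 10.6
eef_pos: [447.1, -82.5, 84.4]
tcp_rot: [3.14, 0.001, 1.629]
ft_force: [-0.1, 0.1, -0.3]
opening: 0.294
grip_force: 30.0
```

Now a slow release, then straight up.

Emit:
jog_arm([
  [0, 0, 0, 0, 0, 1, 20],
  [0, 0, 0, 0, 0, 0, 32],
  [0, 0, 0, 0, 0, 0, 36],
  [0, 0, 0, 0, 0, 0, 45],
  [0, 0, 0, 0, 0, 0, 45],
  [0, 0, 0, 0, 0, -10, 45],
  [0, 0, 0, 0, 0, -40, 45],
  [0, 0, 0, 0, 0, -60, 45],
  [0, 0, 0, 0, 0, -60, 45],
  [0, 0, 0, 0, 0, 0, 45],
])

```text
t: 11.85
eef_pos: [447.6, -82.7, 257.2]
tcp_rot: [3.134, 0.003, 1.629]
ft_force: [-1.2, 0.5, 0.6]
opening: 0.472
grip_force: 0.0
```

```bash
python3 - <<'E'
from h import *
d=env.read_camera("scene");e=env.read_camera("side")
save("s4.png",np.vstack([cv2.resize(d["color"][130:400,170:530],(400,300)),cv2.resize(e["color"][210:430,200:460],(400,300))]))
E
```

```text
(no output)
```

View pics/s4.png

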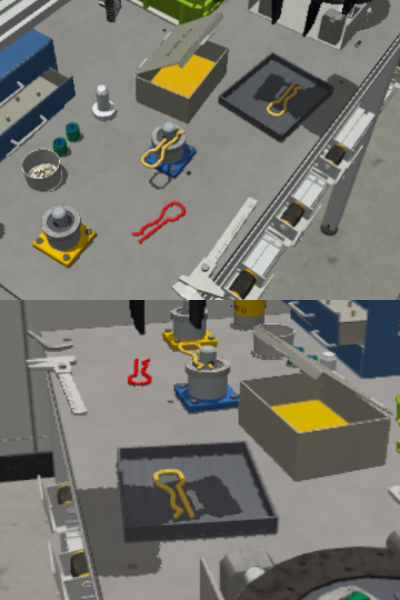

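The clip lies flat in the tray, the yellow pin is empty, and the blue clip is still in place. I'm handing it in.

```bash
python3 -c "
from cell import env
print(env.job_done())"
```

```text
the job is handed in; nothing more can be done
None
```

The yellow holder's clip is out of its pin and lying flat in the parts tray, released, with the blue clip and the red look-alike untouched; handed in at about 12 s of the 42 s, no verdict shown.

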